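# Void-stamp a scrap hard disk with the spring marking press

## Robot

A 6-joint arm with a two-finger parallel gripper is mounted at the origin on the work surface. World frame = base frame: x ahead of the robot, y to its left, z up, the work surface at z = 0. Lengths are in m, angles in degrees, forces in N, time in s.
With the tool pointing down it reaches from about 0.375 to 0.9 m from the base axis. Payload 3.1 kg.
Tool frame: the origin (TCP) lies on the centre line of the jaws, within the pads' length; the fingertips stand 11 mm ahead of it and the grasp point (between the pads) lies 8 mm behind it; z points along the fingers, y is the line along which they close (so a half turn about z gives the same grasp; the last joint's range is limited). The gripper opens to 87 mm and grips with 3 to 60 N. Pads are 19 mm wide; open, the fingers measure 117 mm over their backs; the gripper's body (75 mm by 190 mm) begins 51 mm behind the grasp point.
Start: joints at [58.871, 30.224, 82.088, -0, 67.689, -10.227], TCP at [0.223, 0.584, 0.234] pointing down, gripper open.
Joint ranges: [-176.69, 176.69], [-43.24, 126.21], [12.49, 139.97], [-82, 262], [0, 151.66], [-163.58, 163.58]. Speed limits (degrees/s): [159.86, 159.86, 180, 180, 180, 180].

## Interface

Orientations are given as a 3x3 rotation matrix whose columns are the frame's x, y, z axes.
In Python, from rig import * gives the robot as it stands.
- The arm moves only by the shell command python3 -m inch 'ROWS'. ROWS is JSON, a list of rows, each an object of numbers: "gripper": the opening in per cent of the stroke, from 0 (shut) to 100 (fully open); "dx", "dy", "dz": the shift along the tool's x, y, z in mm; "turn": the turn about the tool's z in rad. A call has 1 to 12 rows; each row is the pose to reach, as a shift and turn from the pose commanded when the call began, along the tool's axes at that moment; what a row does not reach only later rows make up. A row lasts 1/10 s, in which the tool goes at most 50 mm and 8.59 degrees, less where a joint would pass 70% of its speed; a pose out of reach is approached as far as the arm can. A call with a gripper value outside its range is refused whole. The fingers move at their own pace and stop on an object; the grip force is fixed at half the most. Time passes only in rows, so rows that repeat a pose let the fingers close. It gives the time, the measured TCP pose, the force and the opening at its end, in the units of the state.
- read_state(): the state, without advancing time (a new reading comes with each control period).
- capture(name): name is "scene" or "top" or "wrist"; returns the picture (384x512x3 uint8, red, green, blue); there is no depth.
- get_calibration(name): a dict with "camera_matrix" (3x3 intrinsics, pixels), "world_to_cam" (4x4, takes a point from world to camera coordinates); the wrist camera has in their place "T_tool_cam" (4x4, takes a point from camera to tool coordinates, whose origin is the TCP and whose axes are the flange's). Camera axes: x right, y down, z forward; pixel columns grow to the right and rows downward; lengths in m; the calibration is good to about 2 mm. A picture is of the moment at which its call begins: read the wrist's pose just before it. get_calibration takes no time and is no camera call.
- hand_in(): hands the job in, once; it reports no verdict.
Trained networks look in the newest picture that a camera, given by its name, has taken for a name from the list of things; names that differ only in an ending like _2 or _b are one class to them, and where a whole thing is asked for, a point or a joint stands for the part that bears it (a point fixed in the world has none). Each returns a list of dicts, best first, with "score" (0 to 1); they miss things now and then, are a little off and sometimes report something else, mostly with a low value. They report only what shows in the picture. A call takes as long as a camera call. They do not tell look-alikes from the thing itself.
- recognise(camera, query): "extent" ([centre column, centre row, width, height] in pixels, round what is visible of it).
The state is a dict: "time_s": time; "joint_positions": joint angles; "qvel": joint speeds; "tau": joint torques, N m; "position": TCP position; "tcp_rot": TCP orientation; "force": force on the tool from outside, world axes, zero at the start; "moment": the same for the moment, N m; "opening": opening from 0.0 (shut) to 1.0 (fully open).
Only numpy, scipy, OpenCV 4.12 (cv2) and the standard library are available. Lean on these libraries where they do the work, as an engineer would, in place of code of your own. Each camera call takes 0.05 s, during which the arm holds its last target. There are 200 camera calls.

## Task

Stamp the scrap hard disk that lies on the bed of the spring marking press: slide it fully home between the guide rails against the back stop, draw the red knob up until the sear catches and holds the ram up by itself with your hand off the press, then press the yellow trigger so that the stamp fires onto the disk, and take your hand away. Draw the knob by feel: do not haul it hard into its top stop and do not let the ram snap down before you pull the trigger, and never let it fly with the disk not home. Leave the other things on the bench where they are.

Things in the scene. Friction and masses are not known exactly. Their poses are not given: they have to be found in the camera images.
- press: Spring marking press, bolted down. Origin on the table under the ram's axis; x points into the press, away from its open front (which faces the robot), y to its left. Bed plate 150 wide, 12 thick, x -210 to 118. Teal column behind; teal head 68 wide, x -32 to 110, 95 to 179 above the table. Inside, a coned stroke nut locked on the ram is caught from below by the sear, the trigger's nose.
- cap: Flat steel cap on the head, 70 x 68, top 187 above the table (boss round the rod to 193). Origin on the ram's axis at its underside, which is the ram's top stop: the stroke nut meets it. It is firm, about 20 N per mm; more than 25 N on it harms the nut.
- ram (a joint): Ram travel, m: 0 at rest on its spring (stamp 3 mm over a disk), grows as drawn up. Spring about 0.4 N per mm, plus up to 6 N where the nut's cone wedges the sear aside. The sear drops in at a draw between 16 and 34 mm, as the nut is locked, unseen; the top stop comes 2 mm later. Let go there it settles on the sear and stays up; let go lower it snaps down. Fired, it falls at 0.3 to 0.8 m/s to 0.
- knob (a point): Centre of the red knurled knob on top of the ram: an upright cylinder, diameter 32, height 28, centre 224 mm above the table at rest; it moves straight up with the ram. 23 mm clear between its underside and the cap. Grip it across its diameter with 30 N or more and pull straight up. Axes as the press.
- trigger_pad (a point): Middle of the top of the yellow thumb pad at rest (point fixed to the press): level, 34 along the press's x, 28 along y, 150 mm above the table, 80 mm from the ram's axis on the press's -y side, 46 mm off the head. Pressed, it swings down and slightly outwards about a pivot 58 mm inwards, 20 lower; sprung back. Ram caught, it trips at 2 to 6 N after 7 to 14 mm; end stop at about 21 mm.
- stop_face (a point): Middle of the back stop's face, 45 mm behind the ram's axis, 25 mm above the table: the disk's leading edge rests here when home. Axes as the press. In front of it on the bed two guide rails 12 high, inner faces 104.6 apart, from x = -5 to 55 mm of the press, with flared ends from x = -25.
- drive: Scrap 3.5 inch hard disk, bright lid, 147 long (x) x 101.6 wide (y) x 26 thick (mm), 0.4 to 0.65 kg, loose and flat on the bed in front of the rails. Origin: centre of its underside; its +x end goes in first. It has 70 to 90 mm to go, sliding with 2 to 5 N. Home, its origin is at x = -28.5 mm of the press. Two open fingers against its trailing edge keep it straight.
- marked_drive: Another 3.5 inch hard disk, already stamped, with a dark lid, 147 x 101.6 x 26 mm, flat on the table right of the press. Origin: centre of its underside. Leave it alone.
- small_drive: Dark 2.5 inch disk, 100 x 70 x 9.5 mm, flat on the table left of the press. Origin: centre of its underside. Leave it alone.
- adapter: Black power brick, 110 x 50 x 31 mm, on the table. Origin: centre of its underside. Leave it alone.
- screwdriver: Blue-handled screwdriver, 170 mm long, lying on the table right of the press. Origin near its middle, on the table. Leave it alone.
- mouse: Black computer mouse, 104 x 60 x 33 mm, on the table. Origin: centre of its underside. Leave it alone.
- tool_bin: Red open bin of screwdrivers, 200 x 130 x 65 mm, on the table left of the press. Origin: centre of its underside. Leave it alone.
There are look-alikes about, which are no part of the job. What is shaped like the drive but green or orange is not meant.

How it is judged (in metres and radians):
On the way, in this order (a step that is already met when the one before it is completed fails the run):
1. the disk is home: its leading edge within 3 mm of the back stop, flat on the bed and straight within 2.3 degrees (x of drive in the frame of press above -0.0315 m and z of drive in the frame of press below 0.0145 m and angle between the x axis of drive and the x axis of press, either way round below 0.04 rad), for 0.2 s.
2. the ram stays up on its sear (drawn more than 14 mm) with the disk home and the fingers touching no part of the press (all of step 1 and value of joint ram above 0.014 m and contact force between the fingers and press below 0.2 N), for 0.3 s.
3. the ram is fired onto the home disk: it flies down at more than 0.25 m/s, with no hand on the knob (all of step 1 and velocity of joint ram below -0.25 m/s and distance between the grasp point and knob above 0.04 m).
At the end, for the whole second after the job is handed in: The disk lies home (within 3 mm of the back stop, flat, straight within 2.3 degrees) and still, the ram has been fired and is back at rest (within 4 mm of 0), and nothing touches the press (all of step 1 and value of joint ram between -0.004 and 0.004 m and linear speed of drive below 0.02 m/s and contact force between the fingers and press below 0.2 N).
It fails at once if the ram is hauled into its top stop (more than 25 N on the cap) (contact force between cap and anything else above 25 N).
It fails at once if the ram snaps down (over 0.25 m/s below a draw of 15 mm) while the hand is not at the trigger (grasp point more than 90 mm from the thumb pad) (velocity of joint ram below -0.25 m/s and value of joint ram below 0.015 m and distance between the grasp point and trigger_pad above 0.09 m).
It fails at once if the ram flies with the disk not home (velocity of joint ram below -0.25 m/s and value of joint ram below 0.015 m and not (x of drive in the frame of press above -0.0315 m and z of drive in the frame of press below 0.0145 m and angle between the x axis of drive and the x axis of press, either way round below 0.04 rad)).
It fails at once if another thing on the bench is moved by more than 20 mm (distance of any of marked_drive, small_drive, adapter, screwdriver, mouse, tool_bin from where it was at the start of the episode above 0.02 m).
It also fails if it takes over 72 s, if anything falls off the work surface, if the arm or the gripper's body presses on something with over 40 N, if the wrist force passes 120 N, or if a joint passes its speed limit or range.

## Working session

There is one attempt and no reset: what is moved stays moved. The work goes in short steps, Python scripts to look and compute and a shell command to move; the robot and the scene stay as the last step left them, time stands still between calls to the robot, and variables do not carry over. Pictures are saved under pics/ and viewed, on a budget of 10 in all, crops included, one or two more only if the job needs it, and the job is handed in when it is done.

```bash
mkdir -p pics
python3 - <<'E'
from rig import *
import cv2,numpy as np
a=[]
for n in ("scene","top"):
    im=capture(n); a.append(im)
    c=get_calibration(n); print(n,np.round(c["camera_matrix"],1).tolist(),np.round(c["world_to_cam"],4).tolist())
    for q in ("press","drive","knob","cap","trigger_pad","marked_drive","stop_face"):
        try: print(q,[(np.round(d["extent"]).tolist(),round(d["score"],2)) for d in recognise(n,q)[:4]])
        except Exception as e: print(q,e)
    cv2.imwrite(f"pics/{n}1.png",cv2.resize(im[:,:,::-1],(768,576),interpolation=cv2.INTER_CUBIC))
s=read_state(); print(s["time_s"],s["position"],s["tcp_rot"],s["force"])
E
```

```text
scene [[487.9, 0.0, 251.3], [0.0, 487.9, 188.5], [0.0, 0.0, 1.0]] [[0.6538, 0.7567, 0.0022, -0.3306], [0.5639, -0.4853, -0.6682, -0.1603], [-0.5046, 0.4381, -0.744, 1.8716], [0.0, 0.0, 0.0, 1.0]]
press [([280.0, 243.0, 102.0, 88.0], 0.84)]
drive [([103.0, 253.0, 55.0, 43.0], 0.76), ([192.0, 212.0, 46.0, 31.0], 0.68), ([262.0, 229.0, 42.0, 45.0], 0.56)]
knob [([291.0, 209.0, 13.0, 21.0], 0.6)]
cap [([290.0, 216.0, 32.0, 22.0], 0.73), ([291.0, 207.0, 13.0, 18.0], 0.65)]
trigger_pad [([280.0, 244.0, 101.0, 87.0], 0.89)]
marked_drive [([144.0, 294.0, 54.0, 56.0], 0.58)]
stop_face [([278.0, 244.0, 102.0, 91.0], 0.73)]
top [[420.7, 0.0, 259.0], [0.0, 420.7, 189.3], [0.0, 0.0, 1.0]] [[-0.0187, -0.9997, -0.0135, 0.0307], [-0.9971, 0.0197, -0.0733, 0.5001], [0.0735, 0.0121, -0.9972, 1.6662], [0.0, 0.0, 0.0, 1.0]]
press [([344.0, 142.0, 14.0, 30.0], 0.59), ([263.0, 161.0, 41.0, 87.0], 0.57)]
drive [([374.0, 241.0, 42.0, 33.0], 0.68), ([299.0, 231.0, 42.0, 42.0], 0.67)]
knob [([262.0, 159.0, 44.0, 87.0], 0.62), ([193.0, 146.0, 24.0, 27.0], 0.35)]
cap [([261.0, 144.0, 16.0, 16.0], 0.78)]
trigger_pad [([260.0, 159.0, 43.0, 90.0], 0.91), ([151.0, 178.0, 44.0, 56.0], 0.56)]
marked_drive [([368.0, 190.0, 34.0, 42.0], 0.96)]
stop_face [([263.0, 157.0, 46.0, 85.0], 0.57)]
0.8 [0.22291815 0.58386848 0.23358782] [[-9.34207245e-01  3.56730744e-01  1.12082777e-05]
 [ 3.56730744e-01  9.34207244e-01  3.02452303e-05]
 [ 3.18549297e-07  3.22536505e-05 -9.99999999e-01]] [ 0.46429084 -0.56492811 -0.33289817]
```

View pics/scene1.png

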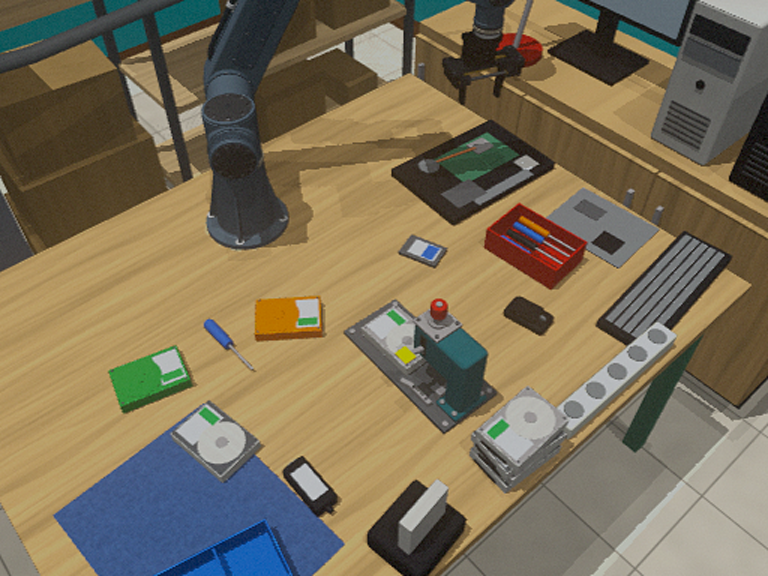

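View pics/top1.png

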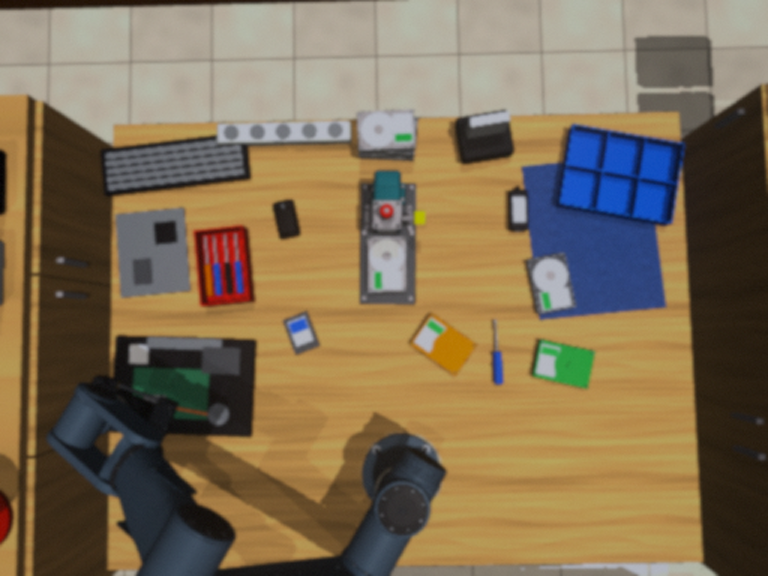

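Scene: the press stands at about (420,360), bright disk on its bed (390,335); look-alikes in the top picture: orange (443,344), green (563,364), marked disk (550,285), disk stack (386,133). The wanted one is the bright-lidded disk on the bed at (386,265).

```bash
cat > h.py <<'E'
from rig import *
import numpy as np,cv2
def pix2w(n,u,v,z):
    c=get_calibration(n);K=np.array(c["camera_matrix"]);T=np.array(c["world_to_cam"])
    R=T[:3,:3];o=-R.T@T[:3,3];d=R.T@np.linalg.inv(K)@[u,v,1]
    return o+d*(z-o[2])/d[2]
E
python3 - <<'E'
from h import *
im=capture("top")[115:215,225:300]
cv2.imwrite("pics/crop.png",cv2.resize(im[:,:,::-1],None,fx=6,fy=6,interpolation=cv2.INTER_CUBIC))
print(pix2w("top",257.3,140.7,.238),pix2w("top",257.3,177,.038))
E
```

```text
[0.65559015 0.02135753 0.238     ] [0.54816826 0.02687322 0.038     ]
```

View pics/crop.png

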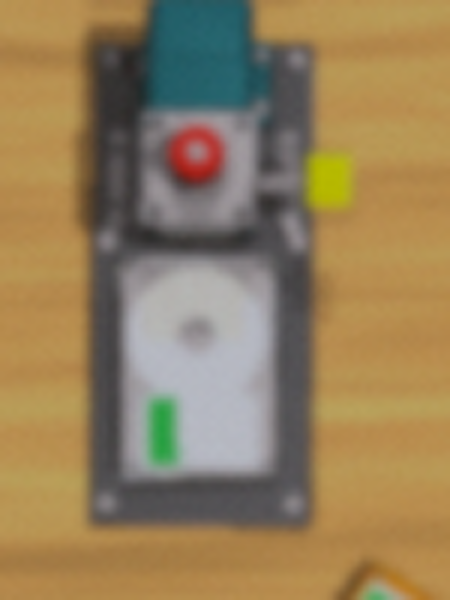

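The crop shows the bright disk on the bed (corners about (122,475), (273,473)), knob at (195,153), yellow pad (330,180). Compute geometry.

Run:
```python
from h import *
f=lambda u,v,z:pix2w("top",u/6+225-.42,v/6+115-.42,z).round(4)[:2]
for n,u,v,z in [("knob",195,153,.238),("pad",330,181,.15),("bFL",92,523,.012),("bFR",310,523,.012),("bBR",313,45,.012),("bBL",97,45,.012),("dFL",122,475,.038),("dFR",273,473,.038),("dBL",120,258,.038),("dBR",270,257,.038)]: print(n,f(u,v,z))
K=487.9
for (u,v,z) in [(438/1.5,303/1.5,.238),(405/1.5,355/1.5,.15)]: print(pix2w("scene",u,v,z).round(4))
s=read_state();print(s["tcp_rot"].round(3).tolist(),s["position"], get_calibration("wrist")["T_tool_cam"])
```

```text
knob [0.6578 0.0221]
pad [ 0.6554 -0.0599]
bFL [0.4525 0.0989]
bFR [ 0.4496 -0.0468]
bBR [ 0.7736 -0.0559]
bBL [0.7768 0.0905]
dFL [0.4826 0.0771]
dFR [ 0.482  -0.0225]
dBL [0.6269 0.0761]
dBR [ 0.6255 -0.0234]
[0.6538 0.0231 0.238 ]
[ 0.6566 -0.0595  0.15  ]
[[-0.934, 0.357, 0.0], [0.357, 0.934, 0.0], [0.0, 0.0, -1.0]] [0.22293865 0.58387478 0.23355624] [[ 3.63403621e-04 -9.52419583e-01 -3.04789772e-01  8.52531945e-02]
 [ 9.99999530e-01  7.22525626e-05  9.66530776e-04 -1.05161272e-03]
 [-8.98520997e-04 -3.04789980e-01  9.52419162e-01 -1.52317983e-01]
 [ 0.00000000e+00  0.00000000e+00  0.00000000e+00  1.00000000e+00]]
```

```bash
python3 -m inch '[{"dx":-392,"dy":-446,"turn":-0.344,"gripper":70},{"dx":-392,"dy":-446,"turn":-0.344,"gripper":70},{"dx":-392,"dy":-446,"turn":-0.344,"gripper":70},{"dx":-392,"dy":-446,"turn":-0.344,"gripper":70},{"dx":-392,"dy":-446,"turn":-0.344,"gripper":70},{"dx":-392,"dy":-446,"turn":-0.344,"gripper":70},{"dx":-392,"dy":-446,"turn":-0.344,"gripper":70},{"dx":-392,"dy":-446,"turn":-0.344,"gripper":70},{"dx":-392,"dy":-446,"turn":-0.344,"gripper":70},{"dx":-392,"dy":-446,"turn":-0.344,"gripper":70},{"dx":-392,"dy":-446,"turn":-0.344,"gripper":70},{"dx":-392,"dy":-446,"turn":-0.344,"gripper":70}]'
```

```text
invalid input
```

```bash
python3 -m inch '[{"dx":-392,"dy":-446,"dz":0,"turn":-0.344,"gripper":70},{"dx":-392,"dy":-446,"dz":0,"turn":-0.344,"gripper":70},{"dx":-392,"dy":-446,"dz":0,"turn":-0.344,"gripper":70},{"dx":-392,"dy":-446,"dz":0,"turn":-0.344,"gripper":70},{"dx":-392,"dy":-446,"dz":0,"turn":-0.344,"gripper":70},{"dx":-392,"dy":-446,"dz":0,"turn":-0.344,"gripper":70},{"dx":-392,"dy":-446,"dz":0,"turn":-0.344,"gripper":70},{"dx":-392,"dy":-446,"dz":0,"turn":-0.344,"gripper":70},{"dx":-392,"dy":-446,"dz":0,"turn":-0.344,"gripper":70},{"dx":-392,"dy":-446,"dz":0,"turn":-0.344,"gripper":70},{"dx":-392,"dy":-446,"dz":0,"turn":-0.344,"gripper":70},{"dx":-392,"dy":-446,"dz":0,"turn":-0.344,"gripper":70}]'
```

```text
time_s: 2.05
position: [0.4309, 0.025, 0.234]
tcp_rot: [[-1.0, 0.022, 0.002], [0.022, 1.0, -0.0], [-0.002, -0.0, -1.0]]
force: [0.7, 0.2, -0.2]
opening: 0.703
```

```bash
cat >> h.py <<'E'
def w2p(P):
    s=read_state();c=get_calibration("wrist");T=np.eye(4);T[:3,:3]=s["tcp_rot"];T[:3,3]=s["position"]
    M=np.linalg.inv(T@np.array(c["T_tool_cam"]));p=M[:3,:3]@np.array(P)+M[:3,3];q=np.array(c["camera_matrix"])@p;return q[:2]/q[2]
def wpix(u,v,z):
    s=read_state();c=get_calibration("wrist");T=np.eye(4);T[:3,:3]=s["tcp_rot"];T[:3,3]=s["position"]
    M=T@np.array(c["T_tool_cam"]);d=M[:3,:3]@np.linalg.inv(np.array(c["camera_matrix"]))@[u,v,1];o=M[:3,3]
    return o+d*(z-o[2])/d[2]
E
python3 - <<'E'
from h import *
im=capture("wrist")
cv2.imwrite("pics/w1.png",cv2.resize(im[:,:,::-1],(768,576),interpolation=cv2.INTER_CUBIC))
for n,P in dict(bFL=(.4525,.0989,.012),bFR=(.4496,-.0468,.012),dFL=(.4826,.0771,.038),dFR=(.482,-.0225,.038),knob=(.657,.022,.238),pad=(.656,-.06,.15)).items(): print(n,(w2p(P)*1.5).round())
s=read_state();print(s["position"],s["tcp_rot"].round(4).tolist())
E
```

```text
bFL [478. 264.]
bFR [314. 265.]
dFL [457. 307.]
dFR [341. 309.]
knob [403. 741.]
pad [288. 585.]
[0.43527153 0.01900321 0.23439351] [[-0.9997, 0.025, 0.0068], [0.0249, 0.9997, -0.0059], [-0.007, -0.0057, -1.0]]
```

View pics/w1.png

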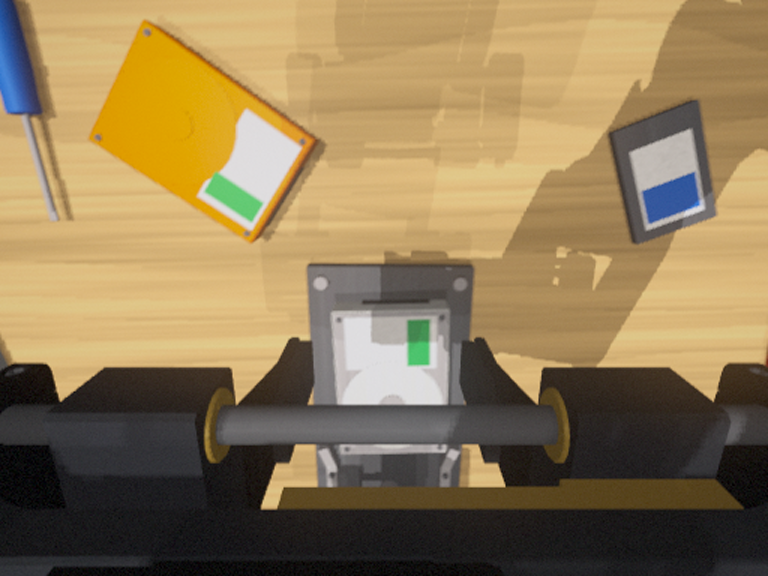

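The wrist picture shows the disk (333–450, edge row 310) centred on the bed (307–473), rail flares at (328,460)/(452,455): well lined up. The arm was still settling, so I recheck after a pause.

```bash
python3 -m inch '[{"dx":0,"dy":0,"dz":0,"turn":0,"gripper":70},{"dx":0,"dy":0,"dz":0,"turn":0,"gripper":70},{"dx":0,"dy":0,"dz":0,"turn":0,"gripper":70},{"dx":0,"dy":0,"dz":0,"turn":0,"gripper":70}]'
python3 - <<'E'
from h import *
im=capture("wrist"); s=read_state();print(s["position"],s["tcp_rot"].round(4).tolist(),s["qvel"].round(2))
g=cv2.cvtColor(im,cv2.COLOR_RGB2HSV)
# disk trailing edge rows & bed edges by brightness profiles
V=g[:,:,2].astype(float)
print("row190 ",[int(x) for x in V[188:192,195:325].mean(0)])
print("row215 ",[int(x) for x in V[214:218,195:325].mean(0)])
print("col ",[int(x) for x in V[165:225,240:255].mean(1)])
print(w2p((.4525,.0989,.012)),w2p((.4496,-.0468,.012)),w2p((.4826,.0771,.038)),w2p((.482,-.0225,.038)))
E
```

```text
time_s: 2.5
position: [0.4293, 0.0287, 0.2335]
tcp_rot: [[-1.0, 0.018, -0.0], [0.018, 1.0, 0.0], [0.0, 0.0, -1.0]]
force: [0.0, 0.6, 0.6]
opening: 0.704
[0.42944838 0.02867905 0.23356994] [[-0.9998, 0.0183, -0.0003], [0.0183, 0.9998, 0.0002], [0.0003, 0.0001, -1.0]] [-0.32  0.14 -0.28  0.05 -0.05 -0.03]
row190  [214, 214, 214, 214, 215, 215, 214, 193, 123, 126, 126, 131, 166, 195, 195, 193, 193, 192, 195, 194, 182, 117, 115, 128, 127, 129, 127, 127, 126, 126, 124, 124, 126, 125, 127, 127, 128, 126, 128, 127, 125, 124, 125, 124, 126, 124, 125, 126, 123, 124, 123, 122, 121, 121, 121, 122, 125, 123, 92, 92, 93, 92, 88, 89, 91, 92, 91, 90, 90, 92, 90, 90, 88, 90, 90, 89, 91, 89, 86, 91, 90, 89, 88, 86, 87, 88, 87, 88, 88, 88, 88, 87, 88, 89, 89, 89, 89, 87, 88, 88, 88, 89, 89, 89, 89, 100, 130, 139, 136, 136, 134, 137, 136, 129, 96, 87, 87, 88, 101, 171, 169, 169, 170, 169, 170, 168, 170, 170, 169, 169]
row215  [212, 212, 212, 213, 211, 210, 209, 209, 210, 137, 125, 125, 128, 125, 125, 125, 128, 127, 131, 129, 127, 127, 125, 134, 206, 201, 193, 161, 152, 152, 174, 193, 222, 222, 222, 223
[... 172 characters left out ...]
182, 181, 181, 179, 142, 140, 141, 140, 140, 140, 141, 140, 138, 137, 136, 136, 139, 138, 139, 151, 184, 184, 188, 185, 159, 137, 129, 124, 127, 136, 141, 142, 100, 93, 93, 90, 93, 93, 91, 89, 93, 91, 89, 90, 88, 90, 101, 164, 165, 165, 164, 165, 165, 164, 165, 164, 165, 165, 164, 165]
col  [200, 196, 195, 194, 193, 195, 202, 210, 214, 208, 195, 170, 109, 90, 108, 116, 118, 117, 118, 118, 118, 119, 119, 120, 119, 119, 118, 119, 119, 118, 114, 107, 104, 105, 105, 102, 85, 63, 74, 101, 116, 115, 115, 150, 165, 159, 163, 176, 194, 200, 201, 200, 200, 200, 200, 200, 201, 200, 200, 200]
[310.4195703  182.21951235] [201.49503046 182.04486109] [296.09893504 210.62168908] [218.61977154 211.51248589]
```

Run:
```python
from h import *
for u,v,z in [(202.5,190,.012),(313.2,190,.012),(204.0,216,.012),(311.3,216,.012),(218.5,216,.038),(296.7,216,.038),(247,177.5,.012),(247,208,.038)]: print(u,v,wpix(u,v,z).round(4))
```

```text
202.5 190 [ 0.4608 -0.0463  0.012 ]
313.2 190 [0.4635 0.1031 0.012 ]
204.0 216 [ 0.4986 -0.0471  0.012 ]
311.3 216 [0.5014 0.102  0.012 ]
218.5 216 [ 0.4882 -0.023   0.038 ]
296.7 216 [0.4901 0.078  0.038 ]
247 177.5 [0.4444 0.0142 0.012 ]
247 208 [0.4778 0.0141 0.038 ]
```

```bash
python3 -m inch '[{"dx":0,"dy":0,"dz":50,"turn":0.004,"gripper":70},{"dx":0,"dy":0,"dz":100,"turn":0.004,"gripper":70},{"dx":0,"dy":0,"dz":140,"turn":0.004,"gripper":70},{"dx":0,"dy":0,"dz":175,"turn":0.004,"gripper":70},{"dx":0,"dy":0,"dz":195,"turn":0.004,"gripper":70},{"dx":0,"dy":0,"dz":203,"turn":0.004,"gripper":70},{"dx":0,"dy":0,"dz":203,"turn":0.004,"gripper":70},{"dx":0,"dy":0,"dz":203,"turn":0.004,"gripper":70},{"dx":0,"dy":0,"dz":203,"turn":0.004,"gripper":70}]'
```

```text
time_s: 3.45
position: [0.4308, 0.0274, 0.0317]
tcp_rot: [[-1.0, 0.024, 0.003], [0.024, 1.0, -0.001], [-0.003, -0.0, -1.0]]
force: [0.2, 0.4, -0.1]
opening: 0.699
```

```bash
python3 -m inch '[{"dx":-15,"dy":0,"dz":0,"turn":0,"gripper":70},{"dx":-28,"dy":0,"dz":0,"turn":0,"gripper":70},{"dx":-34,"dy":0,"dz":0,"turn":0,"gripper":70},{"dx":-39,"dy":0,"dz":0,"turn":0,"gripper":70},{"dx":-44,"dy":0,"dz":0,"turn":0,"gripper":70},{"dx":-50,"dy":0,"dz":0,"turn":0,"gripper":70},{"dx":-57,"dy":0,"dz":0,"turn":0,"gripper":70},{"dx":-64,"dy":0,"dz":0,"turn":0,"gripper":70},{"dx":-71,"dy":0,"dz":0,"turn":0,"gripper":70},{"dx":-78,"dy":0,"dz":0,"turn":0,"gripper":70},{"dx":-85,"dy":0,"dz":0,"turn":0,"gripper":70},{"dx":-88,"dy":0,"dz":0,"turn":0,"gripper":70}]'
```

```text
time_s: 4.65
position: [0.52, 0.0249, 0.0305]
tcp_rot: [[-1.0, 0.025, 0.003], [0.025, 1.0, -0.0], [-0.003, -0.0, -1.0]]
force: [-2.3, -0.6, 1.1]
opening: 0.699
```

```bash
python3 -m inch '[{"dx":-3,"dy":0,"dz":0,"turn":0,"gripper":70},{"dx":-6,"dy":0,"dz":0,"turn":0,"gripper":70},{"dx":-9,"dy":0,"dz":0,"turn":0,"gripper":70},{"dx":-12,"dy":0,"dz":0,"turn":0,"gripper":70},{"dx":-12,"dy":0,"dz":0,"turn":0,"gripper":70}]'
```

```text
time_s: 5.15
position: [0.5315, 0.0247, 0.0306]
tcp_rot: [[-1.0, 0.025, 0.003], [0.025, 1.0, -0.0], [-0.003, -0.0, -1.0]]
force: [-0.9, -0.9, -1.0]
opening: 0.696
```

Expected stop at about 0.5435; feel for it.

```bash
python3 -m inch '[{"dx":-2,"dy":0,"dz":0,"turn":0,"gripper":70},{"dx":-4,"dy":0,"dz":0,"turn":0,"gripper":70},{"dx":-6,"dy":0,"dz":0,"turn":0,"gripper":70},{"dx":-8,"dy":0,"dz":0,"turn":0,"gripper":70}]'
```

```text
time_s: 5.55
position: [0.5381, 0.0247, 0.0305]
tcp_rot: [[-1.0, 0.025, -0.0], [0.025, 1.0, 0.0], [0.0, 0.0, -1.0]]
force: [-4.1, 0.3, 1.9]
opening: 0.7
```

```bash
python3 -m inch '[{"dx":-1,"dy":0,"dz":0,"turn":0,"gripper":70},{"dx":-2,"dy":0,"dz":0,"turn":0,"gripper":70}]'
```

```text
time_s: 5.75
position: [0.5399, 0.0247, 0.0306]
tcp_rot: [[-1.0, 0.025, -0.001], [0.025, 1.0, 0.0], [0.001, 0.0, -1.0]]
force: [-4.4, 0.1, 2.2]
opening: 0.702
```

```bash
python3 -m inch '[{"dx":-1,"dy":0,"dz":0,"turn":0,"gripper":70},{"dx":-2,"dy":0,"dz":0,"turn":0,"gripper":70}]'
```

```text
time_s: 5.95
position: [0.5419, 0.0246, 0.0305]
tcp_rot: [[-1.0, 0.025, -0.0], [0.025, 1.0, 0.0], [0.0, 0.0, -1.0]]
force: [-3.6, -0.9, 1.9]
opening: 0.699
```

```bash
python3 -m inch '[{"dx":-1,"dy":0,"dz":0,"turn":0,"gripper":70},{"dx":-2,"dy":0,"dz":0,"turn":0,"gripper":70}]'
```

```text
time_s: 6.15
position: [0.5435, 0.0246, 0.0305]
tcp_rot: [[-1.0, 0.025, -0.001], [0.025, 1.0, 0.0], [0.001, 0.0, -1.0]]
force: [-6.4, -1.4, 3.8]
opening: 0.703
```

```bash
python3 -m inch '[{"dx":-1,"dy":0,"dz":0,"turn":0,"gripper":70},{"dx":-2,"dy":0,"dz":0,"turn":0,"gripper":70}]'
```

```text
time_s: 6.35
position: [0.5436, 0.0246, 0.0304]
tcp_rot: [[-1.0, 0.024, -0.006], [0.024, 1.0, 0.0], [0.006, 0.0, -1.0]]
force: [-7.9, -1.1, 6.0]
opening: 0.699
```

```bash
python3 -m inch '[{"dx":-1,"dy":0,"dz":0,"turn":0,"gripper":70},{"dx":-2,"dy":0,"dz":0,"turn":0,"gripper":70}]'
```

```text
time_s: 6.55
position: [0.5436, 0.0247, 0.0303]
tcp_rot: [[-1.0, 0.024, -0.01], [0.024, 1.0, 0.001], [0.01, 0.0, -1.0]]
force: [-11.7, -1.3, 8.1]
opening: 0.698
```

Firm stop exactly at the predicted place. Back off and rise.

```bash
python3 -m inch '[{"dx":10,"dy":0,"dz":0,"turn":0,"gripper":70},{"dx":40,"dy":0,"dz":0,"turn":0,"gripper":100},{"dx":60,"dy":0,"dz":-20,"turn":0,"gripper":100},{"dx":60,"dy":0,"dz":-70,"turn":0,"gripper":100},{"dx":60,"dy":0,"dz":-120,"turn":0,"gripper":100},{"dx":60,"dy":0,"dz":-170,"turn":0,"gripper":100},{"dx":60,"dy":0,"dz":-220,"turn":0,"gripper":100},{"dx":60,"dy":0,"dz":-260,"turn":0,"gripper":100},{"dx":60,"dy":0,"dz":-270,"turn":0,"gripper":100},{"dx":60,"dy":0,"dz":-270,"turn":0,"gripper":100},{"dx":60,"dy":0,"dz":-270,"turn":0,"gripper":100},{"dx":60,"dy":0,"dz":-270,"turn":0,"gripper":100}]'
python3 - <<'E'
from h import *
for n in("top","wrist"):
    im=capture(n)
    if n=="wrist": w=im
    else: t=im
s=read_state();print(s["position"],s["tcp_rot"].round(4).tolist())
a=cv2.resize(t[115:215,225:300][:,:,::-1],None,fx=5.5,fy=5.5,interpolation=cv2.INTER_CUBIC)[:540]
b=cv2.resize(w[:,:,::-1][:,171:341],None,fx=540/384,fy=540/384,interpolation=cv2.INTER_CUBIC)
cv2.imwrite("pics/home.png",np.hstack([a,b]))
h=cv2.cvtColor(t,cv2.COLOR_RGB2HSV);m=((h[...,0]<8)|(h[...,0]>172))&(h[...,1]>150)&(h[...,2]>90);m[:, :245]=0;m[:,272:]=0;m[:130]=0;m[155:]=0
y,x=np.nonzero(m);print(x.min(),x.max(),y.min(),y.max(),x.mean(),y.mean());u,v=x.mean(),y.mean()
print(pix2w("top",u,v,.234))
E
```

```text
time_s: 7.75
position: [0.4871, 0.026, 0.2985]
tcp_rot: [[-1.0, 0.025, -0.004], [0.025, 1.0, 0.001], [0.004, 0.001, -1.0]]
force: [-0.2, -0.3, 1.0]
opening: 1.001
[0.48725052 0.02602719 0.29863612] [[-0.9997, 0.0249, -0.0037], [0.0248, 0.9997, 0.0007], [0.0037, 0.0006, -1.0]]
253 261 137 144 256.93023255813955 140.72093023255815
[0.6563069  0.02271749 0.234     ]
```

View pics/home.png

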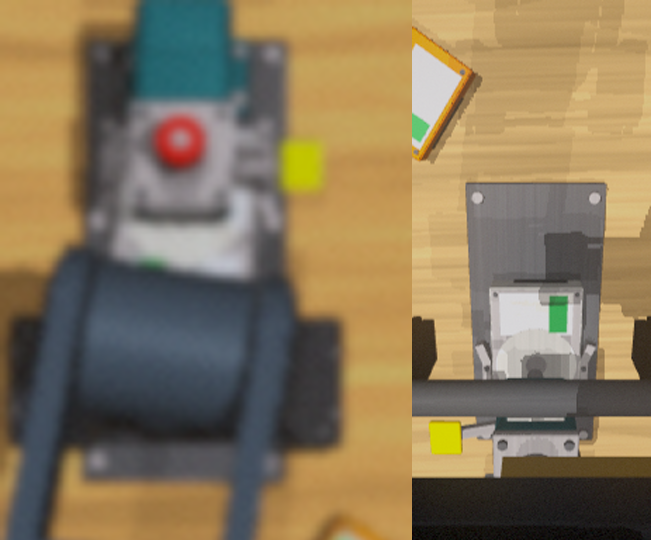

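Disk is home and straight between the rails (wrist view, disk 488–583, rails either side); the knob is at about (0.656, 0.023). Go over it.

```bash
python3 -m inch '[{"dx":-45,"dy":1,"dz":0,"turn":0,"gripper":100},{"dx":-90,"dy":1,"dz":0,"turn":0,"gripper":100},{"dx":-135,"dy":1,"dz":0,"turn":0,"gripper":100},{"dx":-160,"dy":1,"dz":0,"turn":0,"gripper":100},{"dx":-168,"dy":1,"dz":0,"turn":0,"gripper":100},{"dx":-168,"dy":1,"dz":0,"turn":0,"gripper":100},{"dx":-168,"dy":1,"dz":0,"turn":0,"gripper":100},{"dx":-168,"dy":1,"dz":0,"turn":0,"gripper":100},{"dx":-168,"dy":1,"dz":0,"turn":0,"gripper":100},{"dx":-168,"dy":1,"dz":0,"turn":0,"gripper":100}]'; python3 -c "
from h import *
im=capture('scene');s=read_state();print(s['position'],s['qvel'].round(2),s['force'])
cv2.imwrite('pics/s2.png',cv2.resize(im[100:290,200:400,::-1],None,fx=3,fy=3,interpolation=cv2.INTER_CUBIC))"
```

```text
time_s: 8.85
position: [0.6554, 0.0228, 0.3011]
tcp_rot: [[-1.0, 0.025, 0.0], [0.025, 1.0, -0.0], [-0.0, -0.0, -1.0]]
force: [0.2, 0.1, 0.6]
opening: 1.002
[0.65553847 0.02281697 0.30108147] [ 0.03  0.36 -0.37 -0.08  0.03  0.07] [0.26815687 0.10515542 0.44802286]
```

Descend 81 mm (TCP to 0.220), then close.

```bash
python3 -m inch '[{"dx":0,"dy":0,"dz":35,"turn":0,"gripper":100},{"dx":0,"dy":0,"dz":60,"turn":0,"gripper":100},{"dx":0,"dy":0,"dz":75,"turn":0,"gripper":100},{"dx":0,"dy":0,"dz":81,"turn":0,"gripper":100},{"dx":0,"dy":0,"dz":81,"turn":0,"gripper":100},{"dx":0,"dy":0,"dz":81,"turn":0,"gripper":100},{"dx":0,"dy":0,"dz":81,"turn":0,"gripper":100},{"dx":0,"dy":0,"dz":81,"turn":0,"gripper":100}]'
```

```text
time_s: 9.7
position: [0.6566, 0.0227, 0.2207]
tcp_rot: [[-1.0, 0.025, 0.002], [0.025, 1.0, -0.0], [-0.002, -0.0, -1.0]]
force: [-0.1, -0.0, 0.1]
opening: 0.996
```

```bash
python3 -m inch '[{"dx":0,"dy":0,"dz":0,"turn":0,"gripper":60},{"dx":0,"dy":0,"dz":0,"turn":0,"gripper":45},{"dx":0,"dy":0,"dz":0,"turn":0,"gripper":25},{"dx":0,"dy":0,"dz":0,"turn":0,"gripper":0},{"dx":0,"dy":0,"dz":0,"turn":0,"gripper":0},{"dx":0,"dy":0,"dz":0,"turn":0,"gripper":0},{"dx":0,"dy":0,"dz":0,"turn":0,"gripper":0},{"dx":0,"dy":0,"dz":0,"turn":0,"gripper":0}]'
```

```text
time_s: 10.5
position: [0.656, 0.0231, 0.2195]
tcp_rot: [[-1.0, 0.025, -0.0], [0.025, 1.0, 0.001], [0.0, 0.001, -1.0]]
force: [0.6, 0.2, 0.1]
opening: 0.363
```

Gripped at 32 mm (knob diameter). Draw to 14 mm.

```bash
python3 -m inch '[{"dx":0,"dy":0,"dz":-1,"turn":0,"gripper":0},{"dx":0,"dy":0,"dz":-2,"turn":0,"gripper":0},{"dx":0,"dy":0,"dz":-3,"turn":0,"gripper":0},{"dx":0,"dy":0,"dz":-4,"turn":0,"gripper":0},{"dx":0,"dy":0,"dz":-5,"turn":0,"gripper":0},{"dx":0,"dy":0,"dz":-6,"turn":0,"gripper":0},{"dx":0,"dy":0,"dz":-6,"turn":0,"gripper":0}]'
```

```text
time_s: 11.2
position: [0.656, 0.023, 0.2255]
tcp_rot: [[-1.0, 0.025, -0.0], [0.025, 1.0, 0.001], [0.0, 0.001, -1.0]]
force: [-0.2, 2.8, -2.6]
opening: 0.355
```

```bash
python3 -m inch '[{"dx":0,"dy":0,"dz":-1,"turn":0,"gripper":0},{"dx":0,"dy":0,"dz":-2,"turn":0,"gripper":0},{"dx":0,"dy":0,"dz":-3,"turn":0,"gripper":0},{"dx":0,"dy":0,"dz":-4,"turn":0,"gripper":0},{"dx":0,"dy":0,"dz":-5,"turn":0,"gripper":0},{"dx":0,"dy":0,"dz":-6,"turn":0,"gripper":0},{"dx":0,"dy":0,"dz":-6,"turn":0,"gripper":0}]'
```

```text
time_s: 11.9
position: [0.656, 0.023, 0.2315]
tcp_rot: [[-1.0, 0.025, -0.0], [0.025, 1.0, 0.0], [0.0, 0.0, -1.0]]
force: [2.1, 3.3, -4.1]
opening: 0.357
```

```bash
python3 -m inch '[{"dx":0,"dy":0,"dz":-1,"turn":0,"gripper":0},{"dx":0,"dy":0,"dz":-2,"turn":0,"gripper":0},{"dx":0,"dy":0,"dz":-2,"turn":0,"gripper":0}]'
```

```text
time_s: 12.2
position: [0.6559, 0.0231, 0.2328]
tcp_rot: [[-1.0, 0.025, -0.0], [0.025, 1.0, 0.001], [0.0, 0.001, -1.0]]
force: [3.1, 3.8, -7.7]
opening: 0.357
```

```bash
python3 -m inch '[{"dx":0,"dy":0,"dz":-1,"turn":0,"gripper":0},{"dx":0,"dy":0,"dz":-1,"turn":0,"gripper":0}]'
```

```text
time_s: 12.4
position: [0.6559, 0.023, 0.2335]
tcp_rot: [[-1.0, 0.025, -0.001], [0.025, 1.0, 0.001], [0.001, 0.001, -1.0]]
force: [3.2, 3.8, -9.0]
opening: 0.359
```

```bash
python3 -m inch '[{"dx":0,"dy":0,"dz":-1,"turn":0,"gripper":0},{"dx":0,"dy":0,"dz":-1,"turn":0,"gripper":0}]'
```

```text
time_s: 12.6
position: [0.6559, 0.023, 0.2343]
tcp_rot: [[-1.0, 0.025, -0.001], [0.025, 1.0, 0.001], [0.001, 0.001, -1.0]]
force: [4.1, 3.7, -8.9]
opening: 0.36
```

```bash
python3 -m inch '[{"dx":0,"dy":0,"dz":-1,"turn":0,"gripper":0},{"dx":0,"dy":0,"dz":-1,"turn":0,"gripper":0}]'
```

```text
time_s: 12.8
position: [0.6559, 0.023, 0.235]
tcp_rot: [[-1.0, 0.025, -0.001], [0.025, 1.0, 0.001], [0.001, 0.001, -1.0]]
force: [3.9, 3.5, -10.3]
opening: 0.359
```

```bash
python3 -m inch '[{"dx":0,"dy":0,"dz":-1,"turn":0,"gripper":0},{"dx":0,"dy":0,"dz":-1,"turn":0,"gripper":0}]'
```

```text
time_s: 13.0
position: [0.6559, 0.023, 0.2359]
tcp_rot: [[-1.0, 0.025, -0.001], [0.025, 1.0, 0.001], [0.001, 0.001, -1.0]]
force: [4.1, 3.9, -10.3]
opening: 0.362
```

```bash
python3 -m inch '[{"dx":0,"dy":0,"dz":-1,"turn":0,"gripper":0},{"dx":0,"dy":0,"dz":-1,"turn":0,"gripper":0}]'
```

```text
time_s: 13.2
position: [0.6559, 0.0231, 0.2366]
tcp_rot: [[-1.0, 0.025, -0.001], [0.025, 1.0, 0.001], [0.001, 0.001, -1.0]]
force: [4.1, 3.8, -11.2]
opening: 0.36
```

```bash
python3 -m inch '[{"dx":0,"dy":0,"dz":-1,"turn":0,"gripper":0},{"dx":0,"dy":0,"dz":-1,"turn":0,"gripper":0}]'
```

```text
time_s: 13.4
position: [0.6559, 0.023, 0.2373]
tcp_rot: [[-1.0, 0.025, -0.001], [0.025, 1.0, 0.001], [0.001, 0.001, -1.0]]
force: [4.7, 4.5, -12.2]
opening: 0.357
```

```bash
python3 -m inch '[{"dx":0,"dy":0,"dz":-1,"turn":0,"gripper":0},{"dx":0,"dy":0,"dz":-1,"turn":0,"gripper":0}]'
```

```text
time_s: 13.6
position: [0.6559, 0.0231, 0.2381]
tcp_rot: [[-1.0, 0.025, -0.001], [0.025, 1.0, 0.001], [0.001, 0.001, -1.0]]
force: [5.6, 4.8, -14.0]
opening: 0.364
```

```bash
python3 -m inch '[{"dx":0,"dy":0,"dz":-1,"turn":0,"gripper":0},{"dx":0,"dy":0,"dz":-1,"turn":0,"gripper":0}]'
```

```text
time_s: 13.8
position: [0.6559, 0.0231, 0.2396]
tcp_rot: [[-1.0, 0.025, -0.001], [0.025, 1.0, 0.001], [0.001, 0.001, -1.0]]
force: [4.0, 3.4, -11.5]
opening: 0.356
```

```bash
python3 -m inch '[{"dx":0,"dy":0,"dz":0,"turn":0,"gripper":0},{"dx":0,"dy":0,"dz":0,"turn":0,"gripper":0}]'
```

```text
time_s: 14.0
position: [0.6559, 0.023, 0.2398]
tcp_rot: [[-1.0, 0.025, -0.001], [0.025, 1.0, 0.001], [0.001, 0.001, -1.0]]
force: [4.4, 4.1, -10.2]
opening: 0.361
```

```bash
python3 -m inch '[{"dx":0,"dy":0,"dz":-0.5,"turn":0,"gripper":0},{"dx":0,"dy":0,"dz":-0.5,"turn":0,"gripper":0}]'
```

```text
time_s: 14.2
position: [0.6559, 0.023, 0.2405]
tcp_rot: [[-1.0, 0.025, -0.001], [0.025, 1.0, 0.001], [0.001, 0.001, -1.0]]
force: [3.9, 4.5, -9.9]
opening: 0.361
```

The force fell from 14 to 10 N at about 20 mm, which suggests the sear has dropped in. Lower gently to feel whether it holds.

```bash
python3 -m inch '[{"dx":0,"dy":0,"dz":0.5,"turn":0,"gripper":0},{"dx":0,"dy":0,"dz":1,"turn":0,"gripper":0},{"dx":0,"dy":0,"dz":1.5,"turn":0,"gripper":0},{"dx":0,"dy":0,"dz":2,"turn":0,"gripper":0},{"dx":0,"dy":0,"dz":2,"turn":0,"gripper":0}]'
```

```text
time_s: 14.7
position: [0.656, 0.023, 0.2392]
tcp_rot: [[-1.0, 0.025, -0.0], [0.025, 1.0, 0.001], [0.0, 0.001, -1.0]]
force: [3.5, 4.0, -7.4]
opening: 0.36
```

```bash
python3 -m inch '[{"dx":0,"dy":0,"dz":0.5,"turn":0,"gripper":0},{"dx":0,"dy":0,"dz":1,"turn":0,"gripper":0},{"dx":0,"dy":0,"dz":1,"turn":0,"gripper":0}]'
```

```text
time_s: 15.0
position: [0.6559, 0.023, 0.2381]
tcp_rot: [[-1.0, 0.025, -0.001], [0.025, 1.0, 0.001], [0.001, 0.001, -1.0]]
force: [3.4, 4.2, -7.5]
opening: 0.359
```

```bash
python3 -m inch '[{"dx":0,"dy":0,"dz":0.5,"turn":0,"gripper":0},{"dx":0,"dy":0,"dz":1,"turn":0,"gripper":0},{"dx":0,"dy":0,"dz":1,"turn":0,"gripper":0}]'
```

```text
time_s: 15.3
position: [0.656, 0.023, 0.2372]
tcp_rot: [[-1.0, 0.025, -0.001], [0.025, 1.0, 0.001], [0.001, 0.001, -1.0]]
force: [2.5, 4.2, -7.9]
opening: 0.358
```

```bash
python3 -m inch '[{"dx":0,"dy":0,"dz":0.5,"turn":0,"gripper":0},{"dx":0,"dy":0,"dz":1,"turn":0,"gripper":0},{"dx":0,"dy":0,"dz":1,"turn":0,"gripper":0}]'
```

```text
time_s: 15.6
position: [0.6559, 0.023, 0.2362]
tcp_rot: [[-1.0, 0.025, -0.001], [0.025, 1.0, 0.001], [0.001, 0.001, -1.0]]
force: [3.5, 4.6, -8.0]
opening: 0.361
```

Not held: the ram follows the hand at 8 N, so that drop was only the cone's end or a slip. Draw on higher in small steps.

```bash
python3 -m inch '[{"dx":0,"dy":0,"dz":-0.7,"turn":0,"gripper":0},{"dx":0,"dy":0,"dz":-1.3,"turn":0,"gripper":0},{"dx":0,"dy":0,"dz":-2,"turn":0,"gripper":0},{"dx":0,"dy":0,"dz":-2,"turn":0,"gripper":0}]'
```

```text
time_s: 16.0
position: [0.6559, 0.023, 0.237]
tcp_rot: [[-1.0, 0.025, -0.001], [0.025, 1.0, 0.001], [0.001, 0.001, -1.0]]
force: [4.5, 4.4, -12.4]
opening: 0.358
```

```bash
python3 -m inch '[{"dx":0,"dy":0,"dz":-0.7,"turn":0,"gripper":0},{"dx":0,"dy":0,"dz":-1.3,"turn":0,"gripper":0},{"dx":0,"dy":0,"dz":-2,"turn":0,"gripper":0},{"dx":0,"dy":0,"dz":-2,"turn":0,"gripper":0}]'
```

```text
time_s: 16.4
position: [0.6559, 0.023, 0.2387]
tcp_rot: [[-1.0, 0.025, -0.001], [0.025, 1.0, 0.001], [0.001, 0.001, -1.0]]
force: [4.0, 3.5, -12.9]
opening: 0.358
```

```bash
python3 -m inch '[{"dx":0,"dy":0,"dz":-1,"turn":0,"gripper":0},{"dx":0,"dy":0,"dz":-1,"turn":0,"gripper":0}]'
```

```text
time_s: 16.6
position: [0.6559, 0.023, 0.2404]
tcp_rot: [[-1.0, 0.025, -0.001], [0.025, 1.0, 0.001], [0.001, 0.001, -1.0]]
force: [4.6, 3.6, -11.1]
opening: 0.359
```

```bash
python3 -m inch '[{"dx":0,"dy":0,"dz":-0.5,"turn":0,"gripper":0},{"dx":0,"dy":0,"dz":-1,"turn":0,"gripper":0},{"dx":0,"dy":0,"dz":-1,"turn":0,"gripper":0}]'
```

```text
time_s: 16.9
position: [0.6559, 0.023, 0.2416]
tcp_rot: [[-1.0, 0.025, -0.001], [0.025, 1.0, 0.001], [0.001, 0.001, -1.0]]
force: [3.2, 4.3, -10.0]
opening: 0.36
```

```bash
python3 -m inch '[{"dx":0,"dy":0,"dz":-0.5,"turn":0,"gripper":0},{"dx":0,"dy":0,"dz":-1,"turn":0,"gripper":0},{"dx":0,"dy":0,"dz":-1,"turn":0,"gripper":0}]'
```

```text
time_s: 17.2
position: [0.6559, 0.023, 0.2425]
tcp_rot: [[-1.0, 0.025, -0.001], [0.025, 1.0, 0.001], [0.001, 0.001, -1.0]]
force: [4.1, 3.7, -9.9]
opening: 0.357
```

```bash
python3 -m inch '[{"dx":0,"dy":0,"dz":-0.5,"turn":0,"gripper":0},{"dx":0,"dy":0,"dz":-1,"turn":0,"gripper":0},{"dx":0,"dy":0,"dz":-1,"turn":0,"gripper":0}]'
```

```text
time_s: 17.5
position: [0.6559, 0.023, 0.2434]
tcp_rot: [[-1.0, 0.025, -0.001], [0.025, 1.0, 0.001], [0.001, 0.001, -1.0]]
force: [3.8, 4.4, -10.6]
opening: 0.354
```

```bash
python3 -m inch '[{"dx":0,"dy":0,"dz":-0.5,"turn":0,"gripper":0},{"dx":0,"dy":0,"dz":-1,"turn":0,"gripper":0},{"dx":0,"dy":0,"dz":-1,"turn":0,"gripper":0}]'
```

```text
time_s: 17.8
position: [0.6559, 0.023, 0.2443]
tcp_rot: [[-1.0, 0.025, -0.001], [0.025, 1.0, 0.001], [0.001, 0.001, -1.0]]
force: [4.2, 4.7, -11.2]
opening: 0.358
```

```bash
python3 -m inch '[{"dx":0,"dy":0,"dz":-0.5,"turn":0,"gripper":0},{"dx":0,"dy":0,"dz":-1,"turn":0,"gripper":0},{"dx":0,"dy":0,"dz":-1,"turn":0,"gripper":0}]'
```

```text
time_s: 18.1
position: [0.6559, 0.023, 0.2452]
tcp_rot: [[-1.0, 0.025, -0.001], [0.025, 1.0, 0.001], [0.001, 0.001, -1.0]]
force: [4.6, 5.0, -11.0]
opening: 0.356
```

```bash
python3 -m inch '[{"dx":0,"dy":0,"dz":-0.5,"turn":0,"gripper":0},{"dx":0,"dy":0,"dz":-1,"turn":0,"gripper":0},{"dx":0,"dy":0,"dz":-1,"turn":0,"gripper":0}]'
```

```text
time_s: 18.4
position: [0.6559, 0.023, 0.2463]
tcp_rot: [[-1.0, 0.025, -0.001], [0.025, 1.0, 0.001], [0.001, 0.001, -1.0]]
force: [4.5, 3.6, -9.9]
opening: 0.36
```

```bash
python3 -m inch '[{"dx":0,"dy":0,"dz":-0.5,"turn":0,"gripper":0},{"dx":0,"dy":0,"dz":-0.5,"turn":0,"gripper":0}]'
```

```text
time_s: 18.6
position: [0.656, 0.023, 0.2469]
tcp_rot: [[-1.0, 0.025, -0.001], [0.025, 1.0, 0.001], [0.001, 0.001, -1.0]]
force: [3.9, 3.5, -10.8]
opening: 0.359
```

```bash
python3 -m inch '[{"dx":0,"dy":0,"dz":-0.5,"turn":0,"gripper":0},{"dx":0,"dy":0,"dz":-0.5,"turn":0,"gripper":0}]'
```

```text
time_s: 18.8
position: [0.6559, 0.023, 0.2474]
tcp_rot: [[-1.0, 0.025, -0.001], [0.025, 1.0, 0.001], [0.001, 0.001, -1.0]]
force: [4.7, 3.6, -10.5]
opening: 0.362
```

```bash
python3 -m inch '[{"dx":0,"dy":0,"dz":-0.5,"turn":0,"gripper":0},{"dx":0,"dy":0,"dz":-0.5,"turn":0,"gripper":0}]'
```

```text
time_s: 19.0
position: [0.6559, 0.023, 0.248]
tcp_rot: [[-1.0, 0.025, -0.001], [0.025, 1.0, 0.001], [0.001, 0.001, -1.0]]
force: [4.6, 4.4, -12.0]
opening: 0.359
```

```bash
python3 -m inch '[{"dx":0,"dy":0,"dz":-0.5,"turn":0,"gripper":0},{"dx":0,"dy":0,"dz":-0.5,"turn":0,"gripper":0}]'
```

```text
time_s: 19.2
position: [0.6559, 0.0231, 0.2482]
tcp_rot: [[-1.0, 0.025, -0.001], [0.025, 1.0, 0.001], [0.001, 0.001, -1.0]]
force: [3.2, 4.2, -11.3]
opening: 0.36
```

```bash
python3 -m inch '[{"dx":0,"dy":0,"dz":-0.5,"turn":0,"gripper":0},{"dx":0,"dy":0,"dz":-0.5,"turn":0,"gripper":0}]'
```

```text
time_s: 19.4
position: [0.6559, 0.0231, 0.2487]
tcp_rot: [[-1.0, 0.025, -0.001], [0.025, 1.0, 0.001], [0.001, 0.001, -1.0]]
force: [4.4, 4.7, -11.8]
opening: 0.363
```

```bash
python3 -m inch '[{"dx":0,"dy":0,"dz":-0.5,"turn":0,"gripper":0},{"dx":0,"dy":0,"dz":-0.5,"turn":0,"gripper":0}]'
```

```text
time_s: 19.6
position: [0.6559, 0.023, 0.2491]
tcp_rot: [[-1.0, 0.025, -0.001], [0.025, 1.0, 0.001], [0.001, 0.001, -1.0]]
force: [4.2, 3.4, -11.5]
opening: 0.363
```

```bash
python3 -m inch '[{"dx":0,"dy":0,"dz":-0.5,"turn":0,"gripper":0},{"dx":0,"dy":0,"dz":-0.5,"turn":0,"gripper":0}]'
```

```text
time_s: 19.8
position: [0.6559, 0.023, 0.2495]
tcp_rot: [[-1.0, 0.025, -0.001], [0.025, 1.0, 0.001], [0.001, 0.001, -1.0]]
force: [5.4, 4.2, -12.6]
opening: 0.359
```

```bash
python3 -m inch '[{"dx":0,"dy":0,"dz":-0.5,"turn":0,"gripper":0},{"dx":0,"dy":0,"dz":-0.5,"turn":0,"gripper":0}]'
```

```text
time_s: 20.0
position: [0.6559, 0.023, 0.2497]
tcp_rot: [[-1.0, 0.025, -0.001], [0.025, 1.0, 0.001], [0.001, 0.001, -1.0]]
force: [6.2, 4.2, -12.7]
opening: 0.361
```

```bash
python3 -m inch '[{"dx":0,"dy":0,"dz":0,"turn":0,"gripper":0},{"dx":0,"dy":0,"dz":0,"turn":0,"gripper":0}]'; python3 -c "
from h import *
s=read_state();print(s['force'],s['position'])"; python3 -m inch '[{"dx":0,"dy":0,"dz":-0.5,"turn":0,"gripper":0},{"dx":0,"dy":0,"dz":-0.5,"turn":0,"gripper":0}]'
```

```text
time_s: 20.2
position: [0.6559, 0.023, 0.2497]
tcp_rot: [[-1.0, 0.025, -0.001], [0.025, 1.0, 0.001], [0.001, 0.001, -1.0]]
force: [5.5, 3.9, -13.4]
opening: 0.36
[  5.51711251   3.94066784 -13.36116944] [0.65593702 0.02303341 0.24966087]
time_s: 20.4
position: [0.6559, 0.023, 0.2497]
tcp_rot: [[-1.0, 0.025, -0.002], [0.025, 1.0, 0.001], [0.002, 0.001, -1.0]]
force: [6.7, 3.0, -14.6]
opening: 0.355
```

```bash
python3 -m inch '[{"dx":0,"dy":0,"dz":-0.5,"turn":0,"gripper":0},{"dx":0,"dy":0,"dz":-0.5,"turn":0,"gripper":0}]'
```

```text
time_s: 20.6
position: [0.6559, 0.023, 0.2497]
tcp_rot: [[-1.0, 0.025, -0.002], [0.025, 1.0, 0.001], [0.002, 0.001, -1.0]]
force: [6.3, 4.5, -16.5]
opening: 0.356
```

The tool stands still at 0.2497 with the force rising: that is the top stop, touched lightly (about 4 N). The sear should be in; lower and feel.

```bash
python3 -m inch '[{"dx":0,"dy":0,"dz":0.7,"turn":0,"gripper":0},{"dx":0,"dy":0,"dz":1.5,"turn":0,"gripper":0},{"dx":0,"dy":0,"dz":2.3,"turn":0,"gripper":0},{"dx":0,"dy":0,"dz":3,"turn":0,"gripper":0},{"dx":0,"dy":0,"dz":3,"turn":0,"gripper":0}]'
```

```text
time_s: 21.1
position: [0.6559, 0.023, 0.248]
tcp_rot: [[-1.0, 0.025, -0.001], [0.025, 1.0, 0.001], [0.001, 0.001, -1.0]]
force: [4.7, 4.6, -11.5]
opening: 0.357
```

```bash
python3 -m inch '[{"dx":0,"dy":0,"dz":0.5,"turn":0,"gripper":0},{"dx":0,"dy":0,"dz":1,"turn":0,"gripper":0},{"dx":0,"dy":0,"dz":1,"turn":0,"gripper":0}]'
```

```text
time_s: 21.4
position: [0.6559, 0.023, 0.2474]
tcp_rot: [[-1.0, 0.025, -0.001], [0.025, 1.0, 0.001], [0.001, 0.001, -1.0]]
force: [3.3, 4.2, -10.7]
opening: 0.356
```

```bash
python3 -m inch '[{"dx":0,"dy":0,"dz":0.5,"turn":0,"gripper":0},{"dx":0,"dy":0,"dz":1,"turn":0,"gripper":0},{"dx":0,"dy":0,"dz":1,"turn":0,"gripper":0}]'
```

```text
time_s: 21.7
position: [0.6559, 0.023, 0.2473]
tcp_rot: [[-1.0, 0.025, -0.001], [0.025, 1.0, 0.001], [0.001, 0.001, -1.0]]
force: [3.1, 4.0, -8.0]
opening: 0.357
```

Now it holds: the position stays at 0.2473 (draw about 27.8 mm) while the force falls. Unload the rest.

```bash
python3 -m inch '[{"dx":0,"dy":0,"dz":0.5,"turn":0,"gripper":0},{"dx":0,"dy":0,"dz":1,"turn":0,"gripper":0},{"dx":0,"dy":0,"dz":1,"turn":0,"gripper":0}]'
```

```text
time_s: 22.0
position: [0.6559, 0.023, 0.2472]
tcp_rot: [[-1.0, 0.025, 0.0], [0.025, 1.0, 0.001], [-0.0, 0.001, -1.0]]
force: [2.0, 4.9, -5.1]
opening: 0.359
```

```bash
python3 -m inch '[{"dx":0,"dy":0,"dz":0.4,"turn":0,"gripper":0},{"dx":0,"dy":0,"dz":0.7,"turn":0,"gripper":0},{"dx":0,"dy":0,"dz":0.7,"turn":0,"gripper":0}]'
```

```text
time_s: 22.3
position: [0.656, 0.023, 0.2471]
tcp_rot: [[-1.0, 0.025, 0.0], [0.025, 1.0, 0.0], [-0.0, 0.0, -1.0]]
force: [0.4, 4.7, -1.6]
opening: 0.361
```

```bash
python3 -m inch '[{"dx":0,"dy":0,"dz":0,"turn":0,"gripper":45},{"dx":0,"dy":0,"dz":0,"turn":0,"gripper":70},{"dx":0,"dy":0,"dz":0,"turn":0,"gripper":100},{"dx":0,"dy":0,"dz":0,"turn":0,"gripper":100},{"dx":0,"dy":0,"dz":0,"turn":0,"gripper":100},{"dx":0,"dy":0,"dz":-30,"turn":0,"gripper":100},{"dx":0,"dy":0,"dz":-70,"turn":0,"gripper":100},{"dx":0,"dy":0,"dz":-110,"turn":0,"gripper":100},{"dx":0,"dy":0,"dz":-110,"turn":0,"gripper":100},{"dx":0,"dy":0,"dz":-110,"turn":0,"gripper":100},{"dx":0,"dy":0,"dz":-110,"turn":0,"gripper":100}]'
python3 - <<'E'
from h import *
s=read_state();print(s["position"],s["joint_positions"].round(1));im=capture("scene")
cv2.imwrite('pics/s3.png',cv2.resize(im[130:290,200:360,::-1],None,fx=3.5,fy=3.5,interpolation=cv2.INTER_CUBIC))
E
```

```text
time_s: 23.4
position: [0.6551, 0.0228, 0.3549]
tcp_rot: [[-1.0, 0.025, -0.003], [0.025, 1.0, 0.0], [0.003, 0.0, -1.0]]
force: [0.0, 0.1, 0.2]
opening: 1.0
[0.65509019 0.02275215 0.35490727] [ -7.8  27.   68.1  -0.   85.  -96.3]
```

View pics/s3.png

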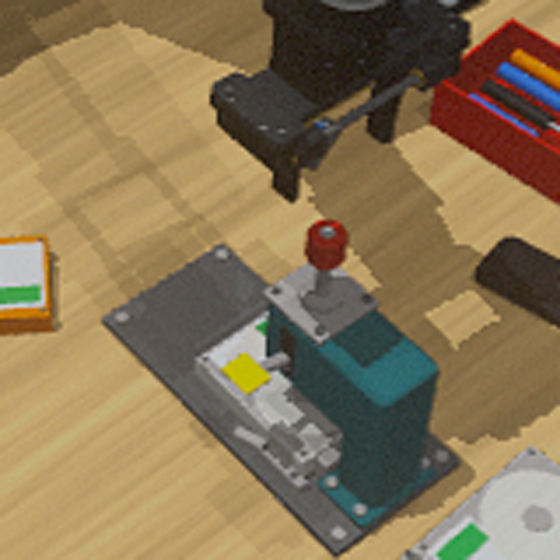

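The knob stands clearly up (325,245) with the ram rod bared, hand off, disk in place, yellow pad at (245,373). I'll press the pad with the left (inner) finger of the open gripper, body kept outboard of the head.

```bash
python3 -m inch '[{"dx":0,"dy":-45,"dz":0,"turn":0,"gripper":100},{"dx":-1,"dy":-90,"dz":0,"turn":0,"gripper":100},{"dx":-1,"dy":-120,"dz":0,"turn":0,"gripper":100},{"dx":-1,"dy":-133,"dz":0,"turn":0,"gripper":100},{"dx":-1,"dy":-133,"dz":0,"turn":0,"gripper":100},{"dx":-1,"dy":-133,"dz":50,"turn":0,"gripper":100},{"dx":-1,"dy":-133,"dz":100,"turn":0,"gripper":100},{"dx":-1,"dy":-133,"dz":140,"turn":0,"gripper":100},{"dx":-1,"dy":-133,"dz":160,"turn":0,"gripper":100},{"dx":-1,"dy":-133,"dz":172,"turn":0,"gripper":100},{"dx":-1,"dy":-133,"dz":172,"turn":0,"gripper":100},{"dx":-1,"dy":-133,"dz":172,"turn":0,"gripper":100}]'
python3 - <<'E'
from h import *
s=read_state();print(s["position"]);im=capture("scene");t=capture("top")
a=cv2.resize(im[130:290,200:360,::-1],(400,400),interpolation=cv2.INTER_CUBIC);b=cv2.resize(t[110:190,225:305,::-1],(400,400),interpolation=cv2.INTER_CUBIC)
cv2.imwrite('pics/s4.png',np.hstack([a,b]))
E
```

```text
time_s: 24.65
position: [0.6546, -0.1095, 0.1854]
tcp_rot: [[-1.0, 0.024, 0.002], [0.024, 1.0, -0.0], [-0.002, -0.0, -1.0]]
force: [1.0, -0.4, 0.5]
opening: 1.0
[ 0.65462918 -0.10952867  0.18544337]
```

View pics/s4.png

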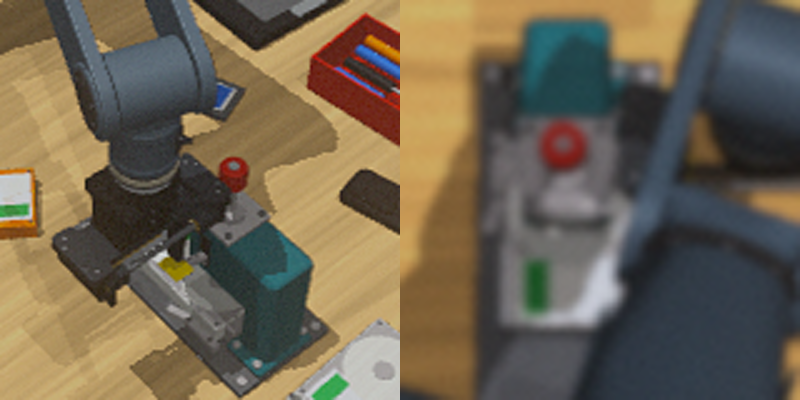

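The left finger is over the yellow pad (175,268 in the left half), the knob still up. Press down.

```bash
python3 -m inch '[{"dx":0,"dy":0,"dz":10,"turn":0,"gripper":100},{"dx":0,"dy":0,"dz":18,"turn":0,"gripper":100},{"dx":0,"dy":0,"dz":23,"turn":0,"gripper":100},{"dx":0,"dy":0,"dz":26,"turn":0,"gripper":100},{"dx":0,"dy":0,"dz":29,"turn":0,"gripper":100},{"dx":0,"dy":0,"dz":29,"turn":0,"gripper":100}]'
```

```text
time_s: 25.35
position: [0.6535, -0.1112, 0.1555]
tcp_rot: [[-1.0, 0.025, -0.0], [0.025, 1.0, -0.001], [0.0, -0.001, -1.0]]
force: [-1.0, -1.7, 1.6]
opening: 1.003
```

```bash
python3 -m inch '[{"dx":0,"dy":0,"dz":2,"turn":0,"gripper":100},{"dx":0,"dy":0,"dz":3,"turn":0,"gripper":100},{"dx":0,"dy":0,"dz":3,"turn":0,"gripper":100}]'
```

```text
time_s: 25.65
position: [0.6538, -0.1111, 0.1527]
tcp_rot: [[-1.0, 0.025, 0.001], [0.025, 1.0, -0.001], [-0.001, -0.001, -1.0]]
force: [-0.5, -2.9, 2.8]
opening: 1.004
```

```bash
python3 -m inch '[{"dx":0,"dy":0,"dz":2,"turn":0,"gripper":100},{"dx":0,"dy":0,"dz":3,"turn":0,"gripper":100},{"dx":0,"dy":0,"dz":3,"turn":0,"gripper":100}]'
```

```text
time_s: 25.95
position: [0.6537, -0.1095, 0.1487]
tcp_rot: [[-1.0, 0.025, -0.0], [0.025, 1.0, 0.001], [0.0, 0.001, -1.0]]
force: [0.0, -1.6, 1.6]
opening: 0.999
```

```bash
python3 -m inch '[{"dx":0,"dy":0,"dz":2,"turn":0,"gripper":100},{"dx":0,"dy":0,"dz":3,"turn":0,"gripper":100},{"dx":0,"dy":0,"dz":3,"turn":0,"gripper":100}]'
python3 - <<'E'
from h import *
im=capture("scene")
cv2.imwrite('pics/s5.png',cv2.resize(im[130:290,200:360,::-1],(560,560),interpolation=cv2.INTER_CUBIC))
t=capture("top");h=cv2.cvtColor(t,cv2.COLOR_RGB2HSV);m=((h[...,0]<8)|(h[...,0]>172))&(h[...,1]>150)&(h[...,2]>60);m[:, :245]=0;m[:,272:]=0;m[:125]=0;m[155:]=0
y,x=np.nonzero(m);print(x.mean(),y.mean())
E
```

```text
time_s: 26.25
position: [0.6537, -0.1098, 0.146]
tcp_rot: [[-1.0, 0.025, -0.0], [0.025, 1.0, 0.001], [0.0, 0.001, -1.0]]
force: [0.3, -0.5, 2.1]
opening: 0.999
257.14285714285717 140.82857142857142
```

The force fell at about 12 mm and the knob's pixel row is back at its rest value. Take the hand away.

```bash
python3 -m inch '[{"dx":0,"dy":0,"dz":-10,"turn":0,"gripper":100},{"dx":0,"dy":0,"dz":-25,"turn":0,"gripper":100},{"dx":0,"dy":0,"dz":-65,"turn":0,"gripper":100},{"dx":0,"dy":0,"dz":-110,"turn":0,"gripper":100},{"dx":0,"dy":-40,"dz":-155,"turn":0,"gripper":100},{"dx":40,"dy":-80,"dz":-160,"turn":0,"gripper":100},{"dx":80,"dy":-110,"dz":-160,"turn":0,"gripper":100},{"dx":90,"dy":-120,"dz":-160,"turn":0,"gripper":100},{"dx":90,"dy":-120,"dz":-160,"turn":0,"gripper":100},{"dx":90,"dy":-120,"dz":-160,"turn":0,"gripper":100}]'
python3 - <<'E'
from h import *
im=capture("scene");t=capture("top")
a=cv2.resize(im[130:290,200:360,::-1],(400,400),interpolation=cv2.INTER_CUBIC);b=cv2.resize(t[110:210,225:325,::-1],(400,400),interpolation=cv2.INTER_CUBIC)
cv2.imwrite('pics/s6.png',np.hstack([a,b]))
E
```

```text
time_s: 27.35
position: [0.5607, -0.2283, 0.3076]
tcp_rot: [[-1.0, 0.026, 0.002], [0.026, 1.0, -0.0], [-0.002, -0.0, -1.0]]
force: [0.1, 0.4, 0.5]
opening: 0.998
```

View pics/s6.png

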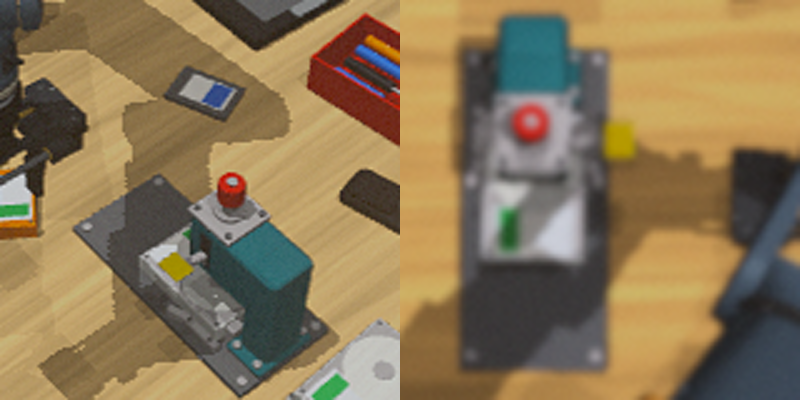

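The knob is down close above the cap (232,190), the pad has sprung back, the disk is home between the rails, and the hand is clear.

```bash
python3 -c "
from rig import *
print(hand_in())"
```

```text
the job is handed in; nothing more can be done
None
```

The disk is home, the stamp has been fired onto it, and the job is handed in at about 27 s. No check failed at the end; one check on the way did, described under the draw. Whether the run passed is not reported, so I only know what I measured and saw.

- **Disk home:** I slid it in with both open fingers. It came to a firm stop at TCP x = 0.5436 m, within about 1 mm of where I had predicted. The pictures then showed it straight between the rails.
- **Drawing the knob:** At about 20 mm the force fell from 14 to 10 N, and I took that for the sear. Lowering the knob by feel showed the ram was not held, so I drew on. I touched the top stop lightly at about 30 mm (about 16.5 N pull in all, of which I put about 4 N on the cap).
- **Sear caught:** The ram then settled and held at about 28 mm while the force fell to nearly zero. A picture with the hand off showed the knob standing up by itself.
- **Firing:** I pressed the trigger with one finger. It tripped at about 12 mm of pad travel, where the force fell from 2.8 to 1.6 N.
- **Last look:** The knob was back at its rest position, the pad had sprung back and the disk was still home. The hand was clear with no force on it. I saw no neighbouring item moved, though I did not measure them.

The ram's fall speed was never measured directly. I judged the firing only from the force drop and the knob's position.

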